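Click the yellow cork box shut

TASK

Press the free edge of the yellow-lidded cork box's lid (the edge away from its hinge) down past its spring catch until the box clicks and stays shut by itself. Leave the matching box with the grey lid ajar as it is, and do not knock over the small amber bottle.

Things in the scene. Friction and masses are not known exactly. Their poses are not given: they have to be found in the camera images.
- yellow_box: The box to shut: teal enamelled cork box, 150 mm (x) by 80 (y) by 70 high, fixed to the table, yellow hinged lid. Origin: centre of its underside; z up. The hinge lies along the rim at x = -75 mm, z = 70; the catch is midway along the +x wall (x = +75), the side facing world +x within 65 degrees. When shut the lid is level with its top at z = 78.5 mm.
- yellow_press (a point): Where to press: centre of a darker yellow rectangle, 30 by 50 mm, on top of the yellow lid 132 mm from the hinge, near the free edge. It moves with the lid; with the lid shut it lies at x = +57 mm, y = 0, z = 78.5 mm in the frame of yellow_box. Pressing straight down over that shut place works from any start.
- yellow_lid (a joint): Angle of the yellow lid, rad: 0 level and fully shut (firm stop), positive open. 8 mm thick, 158 mm long from the hinge, a hooked tongue hangs from its free edge. Starts ajar by 0.30 to 0.50. A light spring lifts it to 0.25 or more unless caught. Pressed, it meets the catch at about 0.1, needs 8 to 15 N at the marked place, gives way by 0.04, then stays caught at 0 to 0.02.
- grey_box: The same teal box with a grey (zinc) lid, to be left alone. Same sizes and frame as yellow_box.
- grey_lid (a joint): Angle of the grey lid, rad, in the same sense; it starts ajar by 0.30 to 0.50 and stays there unless touched.
- amber_bottle: Small loose amber glass bottle with a cork, 54 mm across, about 110 mm high, standing upright. Origin: centre of its underside; z up along the bottle.
There are look-alikes about, which are no part of the job. Of the things that look like the amber_bottle, the largest one is meant.

How it is judged:
At the end, for the whole second after the job is handed in: The yellow lid is caught and stays shut by itself (its angle below 0.035 rad), the grey lid is still ajar (above 0.2 rad) and the amber bottle stands upright (within 0.3 rad) (value of joint yellow_lid below 0.035 rad and value of joint grey_lid above 0.2 rad and angle between amber_bottle's own z axis and vertical below 0.3 rad); the robot touches nothing.
It fails at once if the grey lid is pressed down or closed (below 0.15 rad) (value of joint grey_lid below 0.15 rad).
It fails at once if the amber bottle is knocked over (leans more than 0.6 rad) (angle between amber_bottle's own z axis and vertical above 0.6 rad).
It also fails if it takes over 29 s, if anything falls off the work surface, if the arm or the gripper's body presses on something with over 40 N, if the wrist force passes 120 N, or if a joint passes its speed limit or range.

ROBOT

A 7-joint arm with a two-finger parallel gripper is mounted at the origin on the work surface. World frame = base frame: x ahead of the robot, y to its left, z up, the work surface at z = 0. Lengths are in m, angles in rad, forces in N, time in s.
With the tool pointing down it reaches from about 0.4 to 0.85 m from the base axis. Payload 6.9 kg.
Tool frame: the origin (TCP) lies midway between the tips of the shut fingers; the grasp point (between the pads) lies behind it (ctrl.pinch_z is the z of the grasp point in the tool frame, in m); z points along the fingers, y is the line along which they close (so a half turn about z gives the same grasp; the last joint's range is limited). The gripper opens to 85 mm and grips with 20 to 120 N. Pads are 22 mm wide; open, the fingers measure 114 mm over their backs; the gripper's body (76 mm by 85 mm) begins 54 mm behind the grasp point. The pads swing forward as they close: fully open they stand 13 mm farther back than shut.
Start: joints at [-1.079, 0.507, -0.238, 1.5, 0.126, 1.149, -0.155], TCP at [0.236, 0.579, 0.2] pointing down, gripper open.
Joint ranges: [-3.08, 3.08], [-0.24, 2.05], [-1.43, 1.35], [0, 2.5], [-1.52, 4.66], [0.17, 1.96], [-2.89, 2.89]. Speed limits (rad/s): [2.39, 2.39, 3.14, 3.14, 3.14, 3.14, 3.14].

INTERFACE

Orientations are given as a unit quaternion [w, x, y, z].
In Python, from station import ctrl, get_state, vision, ticket, models gives the robot as it stands. Calls block until the motion is done:
- ctrl.movep(position, orientation): joint-space move of the TCP to a pose.
- ctrl.movel(position, frame=None, max_speed=0.15): straight line of the TCP; frame=None keeps the orientation; max_speed is the mean speed in m/s.
- ctrl.set_joints(angles): joint-space move.
- ctrl.ungrasp() and ctrl.close_gripper(force=None): open the fingers fully, or close them until they stop; force is the grip in N (None keeps the last).
- ctrl.pause(seconds).
- ctrl.ik(position, orientation): joint angles nearest the present ones, or None.
- get_state(): the state.
- vision.grab_frame(name): name is "scene" or "top"; returns (picture, depth): 384x512x3 uint8, blue, green, red; 384x512 float32, m along the optical axis (not along the pixel's ray), 0 where there is no reading.
- vision.camera_info(name): a dict with "mtx" (3x3 intrinsics, pixels), "dist_coeffs" ([k1, k2, p1, p2, k3] as OpenCV has them; the pictures are not rectified), "R" (3x3) and "t" (3): a world point X has camera coordinates R X + t. Camera axes: x right, y down, z forward; pixel columns grow to the right and rows downward; lengths in m; the calibration is good to about 2 mm. A picture is of the moment at which its call begins. camera_info takes no time and is no camera call.
A pose or a line that the arm cannot do raises ctrl.Unreachable and nothing moves.
- ticket.close_job(): hands the job in; it is judged then, once.
Trained networks look in the newest picture that a camera, given by its name, has taken for a name from the list of things; names that differ only in an ending like _2 or _b are one class to them, and where a whole thing is asked for, a point or a joint stands for the part that bears it (a point fixed in the world has none). Each returns a list of dicts, best first, with "p" (0 to 1); they miss things now and then, are a little off and sometimes report something else, mostly with a low value. They report only what shows in the picture. A call takes as long as a camera call. They do not tell look-alikes from the thing itself.
- models.recognise(camera, target): "point" ([column, row] in pixels, amid what is visible of it).
- models.masks_of(camera, target): "mask" (384x512 bool, what is visible of it) and "point" ([column, row] in pixels, amid what is visible of it).
The state is a dict: "time": time; "qpos": joint angles; "qd": joint speeds; "tau": joint torques, N m; "tcp_pos": TCP position; "eef_rot": TCP orientation; "contact_force": force on the tool from outside, world axes, zero at the start; "wrist_torque": the same for the moment, N m; "width": finger opening in m; "gripper_force": force on a finger pad.
Only numpy, scipy, OpenCV 4.12 (cv2) and the standard library are available. Lean on these libraries where they do the work, as an engineer would, in place of code of your own. Each camera call takes 0.05 s, during which the arm holds its last target. There are 200 camera calls.

## Working session

There is one attempt and no reset: what is moved stays moved. The work goes in short steps, each a Python script; the robot and the scene stay as the last script left them, time stands still between calls to the robot, and variables do not carry over. Pictures are saved under pics/ and viewed, at most 10 in all, crops included, and the job is handed in when it is done.

```bash
mkdir -p pics; cat > h.py <<'E'
import numpy as np, cv2
from station import ctrl, get_state, vision, ticket, models
def cloud(cam,depth):
    c=vision.camera_info(cam); h,w=depth.shape
    u,v=np.meshgrid(np.arange(w),np.arange(h))
    n=cv2.undistortPoints(np.stack([u,v],-1).reshape(-1,1,2).astype(np.float64),np.array(c["mtx"]),np.array(c["dist_coeffs"])).reshape(h,w,2)
    P=np.dstack([n*depth[...,None],depth])
    X=(P-np.array(c["t"]))@np.array(c["R"])
    X[depth<=0]=np.nan
    return X
E
python3 - <<'E'
from h import *
out=[]
for cam in("scene","top"):
    im,d=vision.grab_frame(cam); X=cloud(cam,d); np.savez(f"{cam}.npz",im=im,X=X)
    cv2.imwrite(f"pics/{cam}0.png",im)
    for t in("yellow_box","yellow_press","yellow_lid","grey_lid","amber_bottle"):
        for r in models.masks_of(cam,t):
            m=r["mask"]; print(cam,t,round(r["p"],2),np.round(r["point"]),m.sum(),np.round(np.nanmedian(X[m],0),3))
print(get_state()["time"])
E
```

```text
scene yellow_box 0.7 [183. 228.] 2879 [ 0.568 -0.217  0.082]
scene yellow_press 0.9 [180. 209.] 1407 [ 0.554 -0.21   0.119]
scene yellow_lid 0.95 [180. 214.] 1445 [ 0.553 -0.208  0.118]
scene grey_lid 0.59 [331. 132.] 1421 [0.563 0.249 0.117]
scene amber_bottle 0.96 [322. 233.] 959 [0.752 0.009 0.067]
scene amber_bottle 0.91 [271. 241.] 535 [ 0.686 -0.07   0.047]
scene amber_bottle 0.78 [352. 220.] 487 [0.76  0.098 0.048]
top yellow_box 0.96 [335. 218.] 2497 [ 0.52  -0.187  0.107]
top yellow_press 0.95 [336. 218.] 2403 [ 0.52  -0.189  0.108]
top yellow_press 0.21 [336. 219.] 2535 [ 0.52  -0.187  0.106]
top yellow_lid 0.56 [335. 217.] 2450 [ 0.522 -0.19   0.108]
top grey_lid 0.92 [150. 202.] 2427 [0.557 0.252 0.115]
top amber_bottle 0.69 [278. 157.] 197 [ 0.67  -0.059  0.057]
top amber_bottle 0.64 [247. 135.] 374 [0.728 0.019 0.076]
top amber_bottle 0.53 [218. 133.] 212 [0.741 0.106 0.056]
0.6
```

View pics/scene0.png

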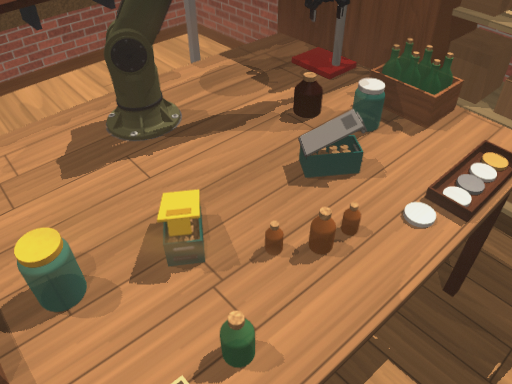

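View pics/top0.png

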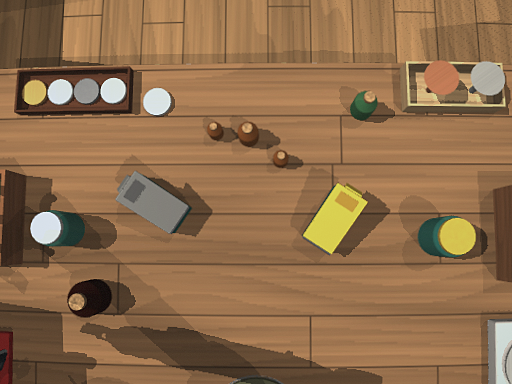

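The scene has one yellow-lidded box, at top (335,218) / scene (180,210), with its darker press patch at top (346,201). The grey box is at top (153,202). Of the three amber bottles at top (215,130), (247,133) and (280,158), the middle one is the largest in both views, so it's the one meant. It stands about 0.2 m from the box. Next I measure the lid and check a crop.

```bash
cat > m.py <<'E'
from h import *
def lid(cam,X,im):
    m=max(models.masks_of(cam,"yellow_lid"),key=lambda r:r["p"])["mask"]
    hsv=cv2.cvtColor(im,cv2.COLOR_BGR2HSV)
    m=cv2.erode((m&(hsv[...,0]<35)&(hsv[...,0]>10)&(hsv[...,1]>120)).astype(np.uint8),np.ones((3,3)))>0
    P=X[m]; P=P[np.isfinite(P).all(1)]; P=P[P[:,2]>.06]
    for _ in range(4):
        c=P.mean(0); U=np.linalg.svd(P-c,full_matrices=False)[2]; n=U[2]*np.sign(U[2][2])
        P=P[abs((P-c)@n)<.004]
    th=np.arccos(n[2])
    r=cv2.minAreaRect(((P-c)@U[:2].T).astype(np.float32)); ctr=c+np.array(r[0])@U[:2]
    b=cv2.boxPoints(r); e=[b[1]-b[0],b[2]-b[1]]; L=max(e,key=np.linalg.norm); a=L@U[:2]
    a=a/np.linalg.norm(a)*np.sign(a[0]); yaw=np.arctan2(a[1],a[0]); f=np.array([np.cos(yaw),np.sin(yaw)])
    nyaw=np.arctan2(-n[1],-n[0])
    x=-.075+.079*np.cos(th)-.0085*np.sin(th); press=ctr[:2]+f*(.057-x)
    # darker patch
    q=m&(hsv[...,0]<24); 
    k=X[q]; k=np.nanmedian(k,0) if q.any() else None
    print(cam,len(P),"th",th.round(3),"yaw",yaw.round(3),"normal yaw",nyaw.round(3),"size",np.round(r[1],3),"ctr",ctr.round(3),"z",P[:,2].min().round(3),P[:,2].max().round(3),"press",press.round(4))
    if k is not None:
        xp=-.075+.132*np.cos(th)-.0085*np.sin(th); print(" patch",q.sum(),k.round(3),"press",(k[:2]+f*(.057-xp)).round(4), "hue",np.percentile(hsv[m][:,0],[5,50,95]))
    return press,yaw
if __name__=="__main__":
    for cam in("top","scene"):
        im,d=vision.grab_frame(cam); lid(cam,cloud(cam,d),im)
    im=np.load("top.npz")["im"]
    cv2.imwrite("pics/crop.png",cv2.resize(im[100:270,190:400],None,fx=3.5,fy=3.5,interpolation=cv2.INTER_CUBIC))
    print(get_state()["time"],get_state()["eef_rot"])
E
python3 m.py
```

```text
top 1891 th 0.386 yaw -0.577 normal yaw -0.575 size [0.158 0.077] ctr [ 0.52  -0.19   0.108] z 0.076 0.14 press [ 0.572  -0.2236]
 patch 272 [ 0.557 -0.215  0.127] press [ 0.5677 -0.2222] hue [21. 28. 28.]
scene 551 th 0.354 yaw -0.573 normal yaw -0.567 size [0.078 0.151] ctr [ 0.527 -0.192  0.111] z 0.084 0.136 press [ 0.5778 -0.225 ]
 patch 516 [ 0.583 -0.228  0.128] press [ 0.5925 -0.2335] hue [20. 26. 26.]
0.8 [-9.62890355e-06  1.92223640e-01  9.81351146e-01  1.32491913e-06]
```

View pics/crop.png

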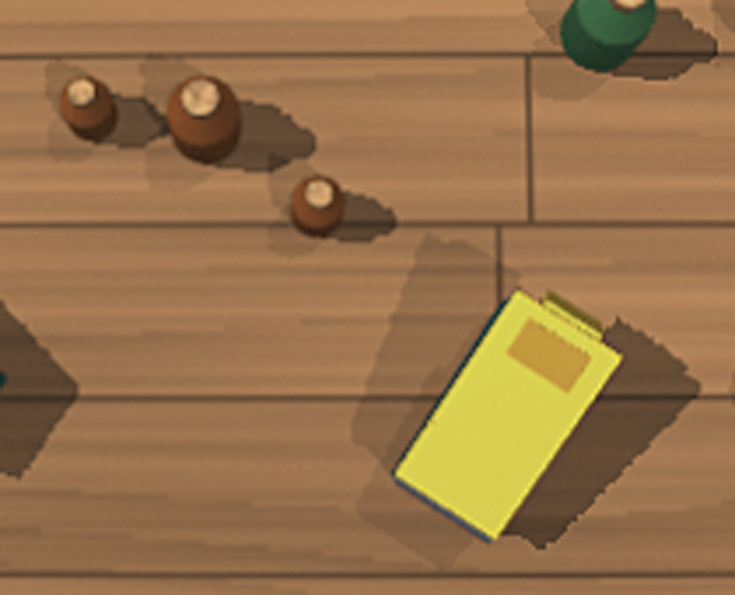

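The crop confirms the yellow box, with its patch toward +x, and the largest amber bottle at crop (203,118). Press target is (0.573,-0.224), yaw -0.576. I'll close the fingers, lift, cross high over the scene, then press with force checks.

```bash
python3 - <<'E'
from h import *
from scipy.spatial.transform import Rotation as R
P=np.array([.573,-.224]); yaw=-.576
ctrl.close_gripper()
p=get_state()["tcp_pos"]; ctrl.movel([p[0],p[1],.33],max_speed=.2)
best=None
for k in(0,np.pi):
    q=(R.from_euler("z",yaw+k)*R.from_euler("x",np.pi)).as_quat()[[3,0,1,2]]
    j=ctrl.ik([*P,.33],q)
    if j is not None:
        c=np.abs(np.array(j)-get_state()["qpos"]).max()
        if best is None or c<best[0]: best=(c,q,j)
print(best)
ctrl.movep([*P,.33],best[1])
ctrl.movel([*P,.16],max_speed=.12)
s=get_state(); print(s["time"],s["tcp_pos"],s["contact_force"],s["width"])
E
```

```text
(np.float64(1.2806372926459928), array([ 5.87104164e-17,  9.58813863e-01, -2.84035167e-01, -1.73921379e-17]), array([-0.1662516 ,  0.55552742,  0.95257619,  1.29098647, -0.44508079,
        1.51162403, -1.41101184]))
6.9833 [ 0.57333775 -0.22431188  0.16071992] [-0.32558431 -1.215138    0.17442432] -0.0004625538688801632
```

```bash
python3 - <<'E'
from h import *
P=[.573,-.224]
ctrl.movel([*P,.105],max_speed=.06)
z=.105
while z>.072:
    z-=.003; ctrl.movel([*P,z],max_speed=.03)
    s=get_state(); f=s["contact_force"]; print(round(s["time"],2),round(z,4),s["tcp_pos"].round(4) if hasattr(s["tcp_pos"],"round") else s["tcp_pos"],np.round(f,1))
    if f[2]>28 or s["time"]>20: break
E
```

```text
8.3 0.102 [ 0.573  -0.2239  0.102 ] [-0.1 -0.9 -0.4]
8.55 0.099 [ 0.5729 -0.2239  0.0988] [-0.2 -0.8 -1. ]
8.8 0.096 [ 0.5729 -0.2239  0.0957] [ 0.8 -0.1  1.2]
9.05 0.093 [ 0.5729 -0.2239  0.0927] [0.1 0.3 0.7]
9.3 0.09 [ 0.5729 -0.2239  0.0898] [-0.3 -0.2  1. ]
9.55 0.087 [ 0.5729 -0.2239  0.0867] [ 0.6  0.2 -0.4]
9.8 0.084 [ 0.5728 -0.2239  0.0837] [-0.1  0.2 -0.1]
10.05 0.081 [ 0.5729 -0.2239  0.0808] [-0.9  0.5  0.6]
10.3 0.078 [ 0.5729 -0.2239  0.0778] [-1.2 -0.2  0.3]
10.55 0.075 [ 0.5729 -0.224   0.0748] [-0.8  0.2 -0. ]
10.8 0.072 [ 0.5729 -0.2239  0.0718] [0.2 1.3 0.2]
```

No force was felt at all, so I look before doing anything else.

```bash
python3 - <<'E'
from h import *
a,d=vision.grab_frame("scene"); b,_=vision.grab_frame("top")
A=cv2.resize(a[110:310,90:290],(400,400)); B=cv2.resize(b[100:300,240:440],(400,400))
cv2.imwrite("pics/look1.png",np.hstack([A,B]))
s=get_state();print(s["time"],s["tau"],s["contact_force"])
E
```

```text
10.9 [ 8.80612805e-02 -6.23546934e+01  1.45172480e+01 -1.83663261e+01
  1.95734639e-02 -7.42419669e-02  1.32723126e-03] [0.47454825 0.61951026 0.85884394]
```

View pics/look1.png

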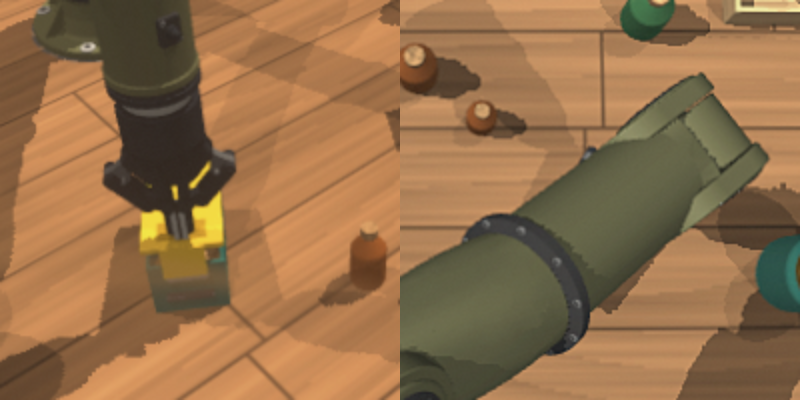

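```bash
python3 - <<'E'
from m import *
im,d=vision.grab_frame("scene"); X=cloud("scene",d)
c=vision.camera_info("scene"); s=get_state()
pr=lambda p:cv2.projectPoints(np.array([p],float),cv2.Rodrigues(np.array(c["R"]))[0],np.array(c["t"]),np.array(c["mtx"]),np.array(c["dist_coeffs"]))[0].ravel()
print("tcp px",pr(s["tcp_pos"]), "z+.03",pr(np.array(s["tcp_pos"])+[0,0,.03]))
f=np.array([np.cos(.576),-np.sin(.576)])
o=np.array([.573,-.224])-f*.057
hsv=cv2.cvtColor(im,cv2.COLOR_BGR2HSV)
for r in range(200,262,4):
    for col in(170,180,196): 
        p=X[r,col]; q=(p[:2]-o); print((col,r),hsv[r,col],"boxx",(q@f).round(3),"boxy",(q@[-f[1],f[0]]).round(3),"z",p[2].round(3),end=" | ")
    print()
lid("scene",X,im)
vis=cv2.resize(im[180:270,150:230],None,fx=6,fy=6,interpolation=cv2.INTER_CUBIC);cv2.imwrite("pics/look2.png",vis)
E
```

```text
tcp px [181.65836215 237.2534783 ] z+.03 [179.7548282  227.18483393]
(170, 200) [13 88 52] boxx 0.074 boxy -0.006 z 0.193 | (180, 200) [13 90 51] boxx 0.074 boxy 0.012 z 0.19 | (196, 200) [13 83 55] boxx 0.067 boxy 0.04 z 0.18 | 
(170, 204) [13 78 52] boxx 0.075 boxy -0.008 z 0.184 | (180, 204) [14 85 51] boxx 0.074 boxy 0.01 z 0.18 | (196, 204) [13 83 55] boxx 0.067 boxy 0.039 z 0.17 | 
(170, 208) [12 80 54] boxx 0.073 boxy -0.009 z 0.172 | (180, 208) [12 90 51] boxx nan boxy nan z nan | (196, 208) [ 20 150  97] boxx 0.069 boxy 0.038 z 0.161 | 
(170, 212) [15 87 53] boxx 0.07 boxy -0.011 z 0.158 | (180, 212) [14 82 53] boxx 0.069 boxy 0.007 z 0.155 | (196, 212) [ 26 185 243] boxx 0.01 boxy 0.034 z 0.094 | 
(170, 216) [ 22 190 213] boxx 0.014 boxy -0.021 z 0.095 | (180, 216) [17 49 83] boxx 0.068 boxy 0.006 z 0.144 | (196, 216) [ 26 185 243] boxx 0.024 boxy 0.034 z 0.097 | 
(170, 220) [ 26 184 243] boxx 0.027 boxy -0.021 z 0.095 | (180, 220) [14 47 92] boxx 0.068 boxy 0.004 z 0.133 | (196, 220) [ 26 184 243] boxx 0.037 boxy 0.033 z 0.098 | 
(170, 224) [ 20 196 220] boxx 0.046 boxy -0
[... 1162 characters left out ...]
 252) [ 19 103  99] boxx 0.069 boxy -0.028 z 0.044 | (180, 252) [ 18 105  97] boxx 0.068 boxy -0.008 z 0.04 | (196, 252) [ 18 106  99] boxx 0.069 boxy 0.025 z 0.035 | 
(170, 256) [21 83 86] boxx 0.069 boxy -0.03 z 0.031 | (180, 256) [15 98 91] boxx 0.072 boxy -0.009 z 0.032 | (196, 256) [14 85 96] boxx 0.079 boxy 0.025 z 0.033 | 
(170, 260) [23 72 81] boxx 0.069 boxy -0.032 z 0.018 | (180, 260) [18 90 82] boxx 0.07 boxy -0.011 z 0.017 | (196, 260) [24 69 74] boxx 0.07 boxy 0.023 z 0.01 | 
scene 255 th 0.021 yaw 1.032 normal yaw -1.372 size [0.067 0.079] ctr [ 0.567 -0.218  0.099] z 0.096 0.103 press [ 0.5948 -0.1727]
 patch 521 [ 0.588 -0.235  0.101] press [ 0.5882 -0.2352] hue [19. 21. 27.]
```

View pics/look2.png

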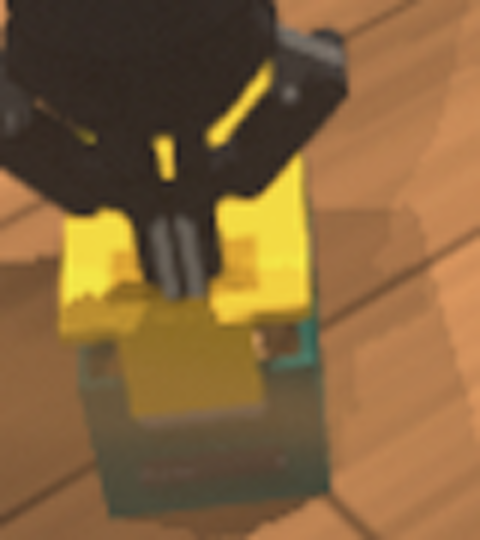

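The picture shows the fingertips at scene (178,229) on the dark patch. The lid top there is still about 0.10 high, so the lid is at roughly 0.16 rad, and the tips sit about 25 mm above the reported TCP. The light spring force is lost in sensor noise. I keep pressing under the force guard.

```bash
python3 - <<'E'
from h import *
P=[.573,-.224]
z=.072
while z>.036:
    z-=.002; ctrl.movel([*P,z],max_speed=.02)
    s=get_state(); f=s["contact_force"]; print(round(s["time"],2),round(z,4),np.round(s["tcp_pos"],4),np.round(f,1))
    if f[2]>26 or s["time"]>19: break
E
```

```text
11.25 0.07 [ 0.573  -0.224   0.0699] [ 0.  -0.7 -0.1]
11.5 0.068 [ 0.5729 -0.224   0.0678] [ 0.6  0.7 -0. ]
11.75 0.066 [ 0.5729 -0.224   0.0659] [0.9 0.  0.8]
12.0 0.064 [ 0.573  -0.2239  0.0639] [0.1 1.1 0.9]
12.25 0.062 [ 0.5732 -0.2242  0.0623] [-0.1  0.5  3.6]
12.5 0.06 [ 0.5735 -0.2243  0.0607] [-0.4  1.2  5.5]
12.75 0.058 [ 0.5737 -0.2244  0.0587] [0.9 0.5 7.3]
13.0 0.056 [ 0.5739 -0.2246  0.0566] [ 1.5 -0.4  6.3]
13.25 0.054 [ 0.574  -0.2247  0.0545] [ 3.1 -1.2  3.8]
13.5 0.052 [ 0.5728 -0.2239  0.0518] [ 0.8 -0.7  1.9]
13.75 0.05 [ 0.5721 -0.2233  0.0492] [-0.1  1.   0.3]
14.0 0.048 [ 0.5726 -0.2237  0.0477] [-0.4  0.2  0.4]
14.25 0.046 [ 0.5729 -0.2239  0.0472] [-2.5  2.1 12.2]
14.5 0.044 [ 0.573  -0.224   0.0468] [-7.   5.9 25.3]
14.75 0.042 [ 0.573  -0.224   0.0464] [-10.4   7.7  38.8]
```

The force rose at the catch, then gave way, and then hit a firm stop at 39 N, so the lid should be shut. I retreat and check.

```bash
python3 - <<'E'
from m import *
ctrl.movel([.573,-.224,.25],max_speed=.15)
ctrl.movel([.45,-.10,.33],max_speed=.15)
a,d=vision.grab_frame("scene"); lid("scene",cloud("scene",d),a)
b,_=vision.grab_frame("top")
cv2.imwrite("pics/look3.png",np.hstack([cv2.resize(a[110:310,90:290],(400,400)),cv2.resize(b,(533,400))[:,:400]]))
cv2.imwrite("pics/look3.png",np.vstack([cv2.resize(a,(512,384))[100:300],b[60:300]]))
s=get_state();print(s["time"],s["tcp_pos"],s["contact_force"])
E
```

```text
scene 1838 th 0.015 yaw -0.571 normal yaw -1.016 size [0.078 0.161] ctr [ 0.529 -0.195  0.08 ] z 0.076 0.083 press [ 0.5738 -0.2233]
 patch 511 [ 0.584 -0.229  0.08 ] press [ 0.5845 -0.2294] hue [20. 27. 27.]
17.8667 [ 0.45007157 -0.10037679  0.32973655] [0.78841831 0.72765665 0.69892561]
```

View pics/look3.png

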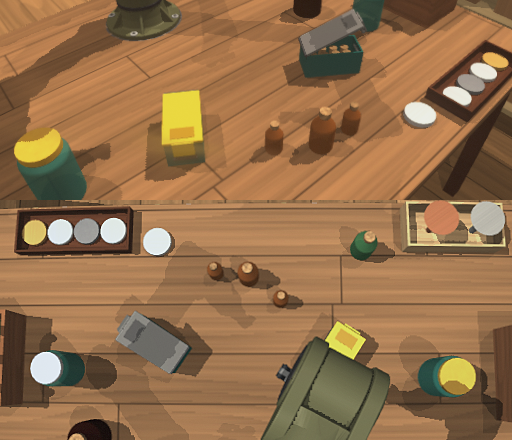

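The yellow lid is level at scene (182,228), measured at 0.015 rad with its top at 0.08 m and nothing touching it. The grey lid is still ajar and the amber bottle is upright.

```bash
python3 -c "
from station import ticket
print(ticket.close_job())"
```

```text
the job is handed in; nothing more can be done
None
```

The yellow lid is pressed past its catch and stays shut by itself (about 0.015 rad with the arm clear), the grey lid is still ajar, the amber bottle is upright, and the job was handed in at about 18 s; no verdict came back, and the wrist force peaked at about 41 N against the firm stop at the end of the press.

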